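# Stop-button test on the watchmaker's polisher

## Robot

A 6-joint arm with a two-finger parallel gripper is mounted at the origin on the work surface. World frame = base frame: x ahead of the robot, y to its left, z up, the work surface at z = 0. Lengths are in m, angles in rad, forces in N, time in s.
With the tool pointing down it reaches from about 0.375 to 0.75 m from the base axis. Payload 9 kg.
Tool frame: the origin (TCP) lies between the finger pads; the fingertips stand 19 mm ahead of it and the grasp point (between the pads) is the TCP; z points along the fingers, y is the line along which they close (so a half turn about z gives the same grasp; the last joint's range is limited). The gripper opens to 85 mm and grips with 20 to 120 N. Pads are 22 mm wide; open, the fingers measure 114 mm over their backs; the gripper's body (76 mm by 85 mm) begins 54 mm behind the grasp point. The pads swing forward as they close: fully open they stand 13 mm farther back than shut.
Start: joints at [-1.494, 0.104, 0.097, 1.564, 0, 1.353], TCP at [0.174, -0.574, 0.221] pointing down, gripper open.
Joint ranges: [-2.99, 2.99], [-0.84, 1.86], [-1.1, 1.16], [-1.84, 2.11], [-1.51, 1.56], [-3.14, 3.14]. Speed limits (rad/s): [2.22, 2.22, 2.57, 3.14, 3.14, 3.14].

## Interface

Orientations are given as a rotation vector (axis times angle).
In Python, from rig import status, optics, ticket gives the robot as it stands.
- The arm moves only by the tool servo_tool, never from a script. Its argument "deltas" is a list of rows, each an object with "hand": the opening, from -1 (shut) to 1 (fully open); "dp": the shift along the tool's x, y, z as a fraction of full scale, a list of three; "delta_rot": the turn, a rotation vector about the tool's x, y, z as a fraction of full scale, a list of three. In form: [{"hand": hand, "dp": [tx, ty, tz], "delta_rot": [ax, ay, az]}, ...]. A call has exactly 8 rows; each row shifts and turns the commanded pose from where the row before left it, along the tool's axes as they then stand; what a row does not reach is not made up. Full scale, the value 1, is 0.05 m for a shift and 6 degrees for a turn. A row lasts 1/10 s, in which the tool goes at most 50 mm and 8.59 degrees, less where a joint would pass 70% of its speed; a pose out of reach is approached as far as the arm can. A call with a number of a shift or a turn outside -1 to 1 is refused whole. A call with a gripper value outside its range is refused whole. The fingers move at their own pace and stop on an object; "newtons" is the grip in N (left out, the last holds). Time passes only in rows, so rows that do not move let the fingers close, or fill a call up. It gives the time, the measured TCP pose, the force, the opening and the grip force at its end, in the units of the state.
- status.get_state(): the state, without advancing time (a new reading comes with each control period).
- optics.get_image(name): name is "scene" or "top" or "wrist"; returns a dict with "color" (384x512x3 uint8, red, green, blue), "z_map" (384x512 float32, m along the optical axis (not along the pixel's ray), 0 where there is no reading), "vfov" (degrees; the focal length in pixels is half the picture's height over the tangent of half this angle, whatever the lens; pixels are square), "cx", "cy" (the principal point, pixels), "camera_from_world" (4x4, takes a point from world to camera coordinates). Camera axes: x right, y down, z forward; pixel columns grow to the right and rows downward; lengths in m; the calibration is good to about 2 mm. The wrist camera is an equidistant fisheye: a pixel r from the principal point sees the ray r / f radians off the axis. A picture is of the moment at which its call begins.
- ticket.finish_job(): hands the job in; it is judged then, once.
The state is a dict: "time_s": time; "qpos": joint angles; "joint_vel": joint speeds; "effort": joint torques, N m; "ee_pos": TCP position; "tool_rot": TCP orientation; "force": force on the tool from outside, world axes, zero at the start; "ft_torque": the same for the moment, N m; "opening": opening from 0.0 (shut) to 1.0 (fully open); "gripper_force": force on a finger pad.
Only numpy, scipy, OpenCV 4.12 (cv2) and the standard library are available. Lean on these libraries where they do the work, as an engineer would, in place of code of your own. Each camera call takes 0.05 s, during which the arm holds its last target. There are 200 camera calls.

## Task

Test the stop button of the bench polisher: press the three-lobed mushroom button fully in until it latches down, then push one of its lobes round clockwise (seen from above) until the latch lets go and the button pops up again. Let go of it so that it turns back to rest, fully up. Leave the speed knob and the loose things on the bench where they are.

Things in the scene. Friction and masses are not known exactly. Their poses are not given: they have to be found in the camera images.
- stop_station: Stop station: a grey cast-metal box 92 x 92 mm, 60 mm tall, screwed to the bench, with the mushroom stop button in the middle of its lid; a steel collar 38 mm in diameter and 6 mm high surrounds the stem. Gap from lid to the head's underside: 18 mm at rest, 10 mm when latched. Origin: centre of its underside, z up. It may stand left or right, at any yaw to 0.6 rad.
- stop_top (a point): Top centre of the black mushroom button's head, on its axis; z up. 98 mm above the bench at rest, 90 mm when latched. The head is 20 mm tall: a low dome 42 mm in diameter with three upright round lobes at 0, 120 and 240 degrees from this point's x axis, which turns with the head; at rest x is the station's x.
- stop_lobe (a point): Centre of the flat top of the lobe at 0 degrees, 26 mm from the button's axis and 4 mm below the dome's top; turns with the head. Each of the three equal lobes is an upright bar 18 mm wide, 16 mm tall, with a half-round outer end centred here, reaching inward to the dome, down to the head's underside and out to 35 mm from the axis.
- stop_press (a joint): Depth of the button in m: 0 at rest (fully up), 0.008 at the bottom stop. Pressing it starts to give at about 11 N, then it snaps down to the stop and stays at 0.008 by itself, held by the latch with some 2 N (14 to 20 N presses it home for sure). It then comes up only when the head is twisted.
- stop_twist (a joint): Twist of the head in rad: 0 at rest, growing clockwise seen from above, stop at 1.05. A spring turns it back to 0 in about half a second when let go. With the button down, the latch lets go at about 0.55 rad, later (to 1.0) if finger friction holds the head down, and the head pops up 8 mm. Needs 0.08 N m at 0.55 rad and 0.15 at the stop (3 to 5 N on a lobe).
- speed_station: Speed station: an identical box, 92 x 92 mm and 60 mm tall, with a bar-shaped rotary speed knob on its lid (knob top about 104 mm above the bench, plate 60 mm in diameter) instead of a mushroom. Fixed. Leave alone. Origin: centre of its underside.
- speed_mark (a point): Pointer mark on the top of the speed knob's bar, 17 mm from the knob's axis. Must not be turned.
- jar: Small glass jar with a steel lid, 40 mm in diameter, 45 mm tall, loose, standing behind the stop station. Origin: centre of its underside.
- movement_holder: Brass watch-movement holder, round foot 48 mm in diameter, 22 mm tall, loose, behind the speed station. Origin: centre of its underside.
- screwdriver: Screwdriver 130 mm long lying loose on the bench to the left. Origin: middle of its underside.
There are look-alikes about, which are no part of the job. Leave any purple look-alike of the stop_station alone.

How it is judged:
On the way, in this order (a step that is already met when the one before it is completed fails the run):
1. the stop button is pressed in and down (7 mm or more), not yet twisted (value of joint stop_press above 0.007 m and value of joint stop_twist below 0.25 rad), for 0.2 s.
2. the head has been twisted clockwise against its spring (0.25 rad or more) (value of joint stop_twist above 0.25 rad).
At the end, for the whole second after the job is handed in: The button is fully up (within 1.5 mm) and turned back to rest (within 0.15 rad), the speed knob is where it was (mark within 6 mm) and the loose things are within 15 mm of where they stood (value of joint stop_press below 0.0015 m and value of joint stop_twist below 0.15 rad and distance of speed_mark from where it was at the start of the episode below 0.006 m and distance of each of jar, movement_holder, screwdriver from where it was at the start of the episode below 0.015 m); the robot touches nothing.
It fails at once if the speed knob is turned (its mark moves 6 mm) (distance of speed_mark from where it was at the start of the episode above 0.006 m).
It fails at once if a loose thing is lifted, carried or pushed more than 15 mm (not (distance of jar from where it was at the start of the episode below 0.015 m) or not (distance of movement_holder from where it was at the start of the episode below 0.015 m) or not (distance of screwdriver from where it was at the start of the episode below 0.015 m)).
It also fails if it takes over 43 s, if anything falls off the work surface, if the arm or the gripper's body presses on something with over 40 N, if the wrist force passes 120 N, or if a joint passes its speed limit or range.

## Working session

There is one attempt and no reset: what is moved stays moved. The work goes in short steps, Python scripts to look and compute and a tool call to move; the robot and the scene stay as the last step left them, time stands still between calls to the robot, and variables do not carry over. Pictures are saved under pics/ and viewed, at most 10 in all, crops included, and the job is handed in when it is done.

Besides the shell and the picture viewer there is one more tool, called after "Request:" as name([rows], argument=value, ...), one row to a line, values as JSON. servo_tool: Moves the arm, as the interface text tells. Shift numbers are shares of 0.05 m and turn numbers shares of 6 degrees, none past 1 either way. Its arguments: {"type":"object","properties":{"deltas":{"type":"array"},"newtons":{"type":"number"}},"required":["deltas"]}

```bash
mkdir -p pics; cat > h.py <<'E'
import numpy as np, cv2
from rig import status, optics, ticket
def cam(n):
    d=optics.get_image(n); d['f']=d['color'].shape[0]/2/np.tan(np.radians(d['vfov'])/2); d['wfc']=np.linalg.inv(d['camera_from_world']); return d
def cloud(d):
    z=d['z_map']; v,u=np.mgrid[:z.shape[0],:z.shape[1]]
    p=np.stack([(u-d['cx'])/d['f']*z,(v-d['cy'])/d['f']*z,z,np.ones_like(z)],-1)
    return (p@d['wfc'].T)[...,:3]
E
python3 - <<'E'
from h import *
print(status.get_state())
for n in('top','scene'):
    d=cam(n); np.savez(n+'.npz',**d); cv2.imwrite(f'pics/{n}.png',d['color'][...,::-1]); print(n,d['f'],d['wfc'].round(3))
a=[cv2.imread(f'pics/{n}.png') for n in('top','scene')]
E
```

```text
{'time_s': 0.0, 'qpos': array([-1.49368432e+00,  1.04717356e-01,  9.64390625e-02,  1.56391521e+00,
        2.31449806e-05,  1.35309254e+00]), 'joint_vel': array([ 0.00067243,  0.00132438,  0.00142656, -0.00020911,  0.00090029,
       -0.00062112]), 'effort': array([-3.69251586e-05, -5.56926298e+01,  5.03655589e+01,  1.68331264e-02,
       -1.10845131e-04,  1.50270972e-05]), 'ee_pos': array([ 0.17432346, -0.57373688,  0.22029515]), 'tool_rot': array([-3.10614544e+00, -4.61215788e-01, -1.90331676e-04]), 'force': array([-0.0694086 , -0.03726672, -0.40785   ]), 'ft_torque': array([-0.04342509, -0.03246246, -0.04143608]), 'gripper_force': 0.0, 'opening': 0.9980969347834202}
top 367.48299971106815 [[-0.031 -0.99   0.14   0.446]
 [-0.999  0.033  0.012  0.106]
 [-0.017 -0.14  -0.99   0.949]
 [ 0.     0.     0.     1.   ]]
scene 375.73444734272107 [[ 0.485  0.733 -0.476  0.997]
 [ 0.874 -0.404  0.269 -0.155]
 [ 0.005 -0.547 -0.837  0.832]
 [ 0.     0.     0.     1.   ]]
```

View pics/top.png

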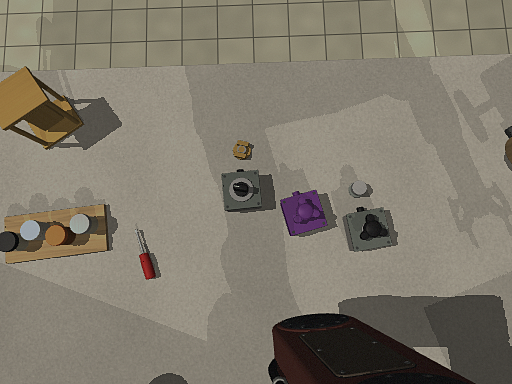

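View pics/scene.png

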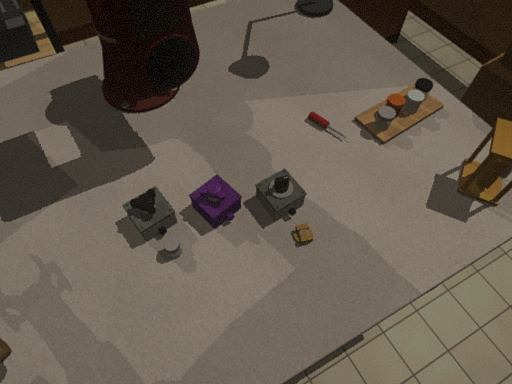

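The stop station (grey box, black lobed head) is at top (369,228) and scene (150,210). The purple look-alike is at top (304,212), the speed station at (241,190), and the jar at (359,188).

```bash
python3 - <<'E'
from h import *
for n,(u0,u1,v0,v1) in dict(top=(335,405,195,260),scene=(115,185,180,245)).items():
    d=dict(np.load(n+'.npz')); P=cloud(d)[v0:v1,u0:u1].reshape(-1,3); C=d['color'][v0:v1,u0:u1].reshape(-1,3)
    lid=(abs(P[:,2]-.06)<.006); L=P[lid]
    r=cv2.minAreaRect((L[:,:2]*1000).astype(np.float32)); print(n,'lid',len(L),np.median(L[:,2]),r)
    h=P[(P[:,2]>.082)&(P[:,2]<.11)]; print('head n',len(h),h.min(0),h.max(0),cv2.minEnclosingCircle((h[:,:2]*1000).astype(np.float32)))
    c=np.array(r[0])/1000; q=h[:,:2]-c; rad=np.hypot(*q.T); a=np.degrees(np.arctan2(q[:,1],q[:,0]))
    far=rad>.024; print(np.histogram(a[far],36,(-180,180))[0], 'top',np.percentile(h[:,2],[50,90,98]))
    g=lambda s:np.degrees(np.angle(np.mean(np.exp(3j*np.radians(s)))))/3
    print('lobe phase',g(a[far]))
    # jar
    # upscaled crop
    cv2.imwrite(f'pics/{n}_c.png',cv2.resize(d['color'][v0-25:v1,u0:u1,::-1],None,fx=6,fy=6,interpolation=2))
d=dict(np.load('top.npz'));P=cloud(d)
for nm,(u,v) in dict(jar=(359,188),purple=(304,212),speed=(241,190)).items(): print(nm,P[v,u])
E
```

```text
top lid 1071 0.06039496182419424 ((484.4616394042969, -145.0188751220703), (91.98033142089844, 92.2818832397461), 8.558812141418457)
head n 406 [ 0.46017563 -0.17788844  0.08285895] [ 0.51778204 -0.11620559  0.10158486] ((484.2036437988281, -144.7901153564453), 34.38644790649414)
[ 0  0  0  0  1  6 10 10  5  0  0  0  0  0  0  0  2  6  8 11  9  0  0  0
  0  0  0  0  1  9 15 12  4  0  0  0] top [0.0950935  0.09869016 0.10040879]
lobe phase 8.980876577309846
scene lid 920 0.060505253183347596 ((484.69927978515625, -146.00775146484375), (93.59284973144531, 92.15727996826172), 8.957368850708008)
head n 385 [ 0.45859583 -0.1784808   0.08208356] [ 0.51913324 -0.11741472  0.10151256] ((485.2049865722656, -145.8512725830078), 34.048484802246094)
[ 0  0  0  0  0  7  7 10 13  0  0  0  0  0  0  0  1 14 15 16  7  0  0  0
  0  0  0  0  2 10  7  8  4  0  0  0] top [0.09491353 0.09875969 0.09977357]
lobe phase 8.759160448455548
jar [ 0.58704033 -0.13308947  0.04490667]
purple [0.52650402 0.01203186 0.09970775]
speed [0.58351763 0.15700035 0.09621908]
```

View pics/top_c.png

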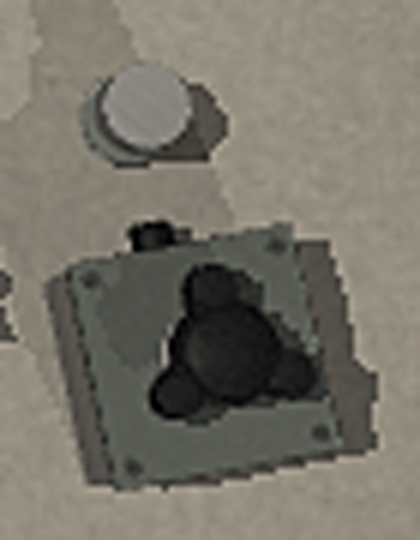

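Both views agree: the axis is at (0.4845, -0.1455), the station yaw is 8.9°, the lid is at 0.060 and the head top at about 0.099. I'll shut the gripper and move over it.

Request:
servo_tool([
  {"hand": -1,"dp": [0.526,-0.4,0.05],"delta_rot": [0,0,0]},
  {"hand": -1,"dp": [0.526,-0.4,0.05],"delta_rot": [0,0,0]},
  {"hand": -1,"dp": [0.526,-0.4,0.05],"delta_rot": [0,0,0]},
  {"hand": -1,"dp": [0.526,-0.4,0.05],"delta_rot": [0,0,0]},
  {"hand": -1,"dp": [0.526,-0.4,0.05],"delta_rot": [0,0,0]},
  {"hand": -1,"dp": [0.526,-0.4,0.05],"delta_rot": [0,0,0]},
  {"hand": -1,"dp": [0.526,-0.4,0.05],"delta_rot": [0,0,0]},
  {"hand": -1,"dp": [0.526,-0.4,0.05],"delta_rot": [0,0,0]},
])

```text
time_s: 0.9
ee_pos: [0.3297, -0.3586, 0.2007]
tool_rot: [-3.107, -0.461, 0.0]
force: [0.3, -0.0, -0.2]
opening: 0.0
gripper_force: 0.0
```

Request:
servo_tool([
  {"hand": -1,"dp": [0.526,-0.4,0.05],"delta_rot": [0,0,0]},
  {"hand": -1,"dp": [0.526,-0.4,0.05],"delta_rot": [0,0,0]},
  {"hand": -1,"dp": [0.526,-0.4,0.05],"delta_rot": [0,0,0]},
  {"hand": -1,"dp": [0.526,-0.4,0.05],"delta_rot": [0,0,0]},
  {"hand": -1,"dp": [0.526,-0.4,0.05],"delta_rot": [0,0,0]},
  {"hand": -1,"dp": [0.526,-0.4,0.05],"delta_rot": [0,0,0]},
  {"hand": -1,"dp": [0.526,-0.4,0.05],"delta_rot": [0,0,0]},
  {"hand": -1,"dp": [0.526,-0.4,0.05],"delta_rot": [0,0,0]},
])

```text
time_s: 1.7
ee_pos: [0.4845, -0.1443, 0.1807]
tool_rot: [-3.107, -0.461, 0.001]
force: [-0.0, 0.0, 0.1]
opening: 0.001
gripper_force: 0.0
```

Request:
servo_tool([
  {"hand": -1,"dp": [0,0,0],"delta_rot": [0,0,-1]},
  {"hand": -1,"dp": [0,0,0],"delta_rot": [0,0,-1]},
  {"hand": -1,"dp": [0,0,0],"delta_rot": [0,0,-1]},
  {"hand": -1,"dp": [0,0,0],"delta_rot": [0,0,-1]},
  {"hand": -1,"dp": [0,0,0],"delta_rot": [0,0,-1]},
  {"hand": -1,"dp": [0,0,0],"delta_rot": [0,0,-1]},
  {"hand": -1,"dp": [0,0,0],"delta_rot": [0,0,-1]},
  {"hand": -1,"dp": [0,0,0],"delta_rot": [0,0,0]},
])

```text
time_s: 2.5
ee_pos: [0.4838, -0.1456, 0.1808]
tool_rot: [-2.734, -1.546, 0.001]
force: [0.4, -0.3, -0.6]
opening: 0.001
gripper_force: 0.0
```

Request:
servo_tool([
  {"hand": -1,"dp": [0,0,0],"delta_rot": [0,0,-1]},
  {"hand": -1,"dp": [0,0,0],"delta_rot": [0,0,-1]},
  {"hand": -1,"dp": [0,0,0],"delta_rot": [0,0,-1]},
  {"hand": -1,"dp": [0,0,0],"delta_rot": [0,0,-1]},
  {"hand": -1,"dp": [0,0,0],"delta_rot": [0,0,-1]},
  {"hand": -1,"dp": [0,0,0],"delta_rot": [0,0,-1]},
  {"hand": -1,"dp": [0,0,0],"delta_rot": [0,0,-0.67]},
  {"hand": -1,"dp": [0,0,0],"delta_rot": [0,0,0]},
])

```text
time_s: 3.3
ee_pos: [0.4839, -0.1456, 0.1809]
tool_rot: [-2.044, -2.385, 0.0]
force: [-0.1, -1.3, -0.3]
opening: -0.0
gripper_force: 0.0
```

```bash
cat >> h.py <<'E'
from scipy.spatial.transform import Rotation as R
A=np.array([.4845,-.1455])
def to(x,y,z):
    s=status.get_state(); M=R.from_rotvec(s['tool_rot']).as_matrix(); p=s['ee_pos']
    d=np.array([x,y,z])-p; print('t',s['time_s'],'ee',p.round(4),'yaw x',np.degrees(np.arctan2(M[1,0],M[0,0])).round(1),'tilt',M[:,2].round(3),'q6',s['qpos'][5].round(2),'F',s['force'].round(2),'open',s['opening'].round(3)); print('tool delta mm',(M.T@d*1000).round(1),'total fraction',(M.T@d/.05).round(3))
E
python3 -c "
from h import *
to(*A,.122)"
```

```text
Traceback (most recent call last):
  File "h.py", line 13, in to
    d=np.array([x,y,z])-p; print('t',s['time_s'],'ee',p.round(4),'yaw x',np.degrees(np.arctan2(M[1,0],M[0,0])).round(1),'tilt',M[:,2].round(3),'q6',s['qpos'][5].round(2),'F',s['force'].round(2),'open',s['opening'].round(3)); print('tool delta mm',(M.T@d*1000).round(1),'total fraction',(M.T@d/.05).round(3))
                                                                                                                                                                                                         ^^^^^^^^^^^^^^^^^^
AttributeError: 'float' object has no attribute 'round'
```

Within 1 mm of the axis. Descending to just above the head.

Request:
servo_tool([
  {"hand": -1,"dp": [0,0,0.2],"delta_rot": [0,0,0]},
  {"hand": -1,"dp": [0,0,0.2],"delta_rot": [0,0,0]},
  {"hand": -1,"dp": [0,0,0.2],"delta_rot": [0,0,0]},
  {"hand": -1,"dp": [0,0,0.2],"delta_rot": [0,0,0]},
  {"hand": -1,"dp": [0,0,0.2],"delta_rot": [0,0,0]},
  {"hand": -1,"dp": [0,0,0.14],"delta_rot": [0,0,0]},
  {"hand": -1,"dp": [0,0,0],"delta_rot": [0,0,0]},
  {"hand": -1,"dp": [0,0,0],"delta_rot": [0,0,0]},
])

```text
time_s: 4.1
ee_pos: [0.484, -0.1457, 0.1242]
tool_rot: [2.042, 2.387, -0.0]
force: [-0.5, 0.5, 0.2]
opening: 0.004
gripper_force: 0.0
```

Request:
servo_tool([
  {"hand": -1,"dp": [0,0,0.04],"delta_rot": [0,0,0]},
  {"hand": -1,"dp": [0,0,0.04],"delta_rot": [0,0,0]},
  {"hand": -1,"dp": [0,0,0.02],"delta_rot": [0,0,0]},
  {"hand": -1,"dp": [0,0,0.02],"delta_rot": [0,0,0]},
  {"hand": -1,"dp": [0,0,0.02],"delta_rot": [0,0,0]},
  {"hand": -1,"dp": [0,0,0],"delta_rot": [0,0,0]},
  {"hand": -1,"dp": [0,0,0],"delta_rot": [0,0,0]},
  {"hand": -1,"dp": [0,0,0],"delta_rot": [0,0,0]},
])

```text
time_s: 4.9
ee_pos: [0.4841, -0.1457, 0.1172]
tool_rot: [2.042, 2.387, -0.0]
force: [0.9, 0.8, 0.5]
opening: -0.002
gripper_force: 0.0
```

```bash
sed -i "s/s\['opening'\].round(3)/s['opening']/" h.py; python3 -c "
from h import *
to(*A,.109)"
```

```text
t 4.9 ee [ 0.4841 -0.1457  0.1172] yaw x 98.9 tilt [ 0. -0. -1.] q6 0.86 F [0.87 0.77 0.5 ] open -0.0015652036617713563
tool delta mm [0.2 0.5 8.2] total fraction [0.003 0.009 0.163]
```

Request:
servo_tool([
  {"hand": -1,"dp": [0,0,0.03],"delta_rot": [0,0,0]},
  {"hand": -1,"dp": [0,0,0.03],"delta_rot": [0,0,0]},
  {"hand": -1,"dp": [0,0,0.03],"delta_rot": [0,0,0]},
  {"hand": -1,"dp": [0,0,0.03],"delta_rot": [0,0,0]},
  {"hand": -1,"dp": [0,0,0.02],"delta_rot": [0,0,0]},
  {"hand": -1,"dp": [0,0,0.02],"delta_rot": [0,0,0]},
  {"hand": -1,"dp": [0,0,0],"delta_rot": [0,0,0]},
  {"hand": -1,"dp": [0,0,0],"delta_rot": [0,0,0]},
])

```text
time_s: 5.7
ee_pos: [0.484, -0.1457, 0.1091]
tool_rot: [2.042, 2.387, -0.0]
force: [0.1, -0.0, -0.5]
opening: 0.004
gripper_force: 0.0
```

Request:
servo_tool([
  {"hand": -1,"dp": [0,0,0.01],"delta_rot": [0,0,0]},
  {"hand": -1,"dp": [0,0,0.01],"delta_rot": [0,0,0]},
  {"hand": -1,"dp": [0,0,0.01],"delta_rot": [0,0,0]},
  {"hand": -1,"dp": [0,0,0],"delta_rot": [0,0,0]},
  {"hand": -1,"dp": [0,0,0],"delta_rot": [0,0,0]},
  {"hand": -1,"dp": [0,0,0],"delta_rot": [0,0,0]},
  {"hand": -1,"dp": [0,0,0],"delta_rot": [0,0,0]},
  {"hand": -1,"dp": [0,0,0],"delta_rot": [0,0,0]},
])

```text
time_s: 6.5
ee_pos: [0.484, -0.1457, 0.1076]
tool_rot: [2.042, 2.387, -0.0]
force: [-0.8, -0.6, 0.2]
opening: -0.001
gripper_force: 0.0
```

Request:
servo_tool([
  {"hand": -1,"dp": [0,0,0.01],"delta_rot": [0,0,0]},
  {"hand": -1,"dp": [0,0,0.01],"delta_rot": [0,0,0]},
  {"hand": -1,"dp": [0,0,0.01],"delta_rot": [0,0,0]},
  {"hand": -1,"dp": [0,0,0.01],"delta_rot": [0,0,0]},
  {"hand": -1,"dp": [0,0,0],"delta_rot": [0,0,0]},
  {"hand": -1,"dp": [0,0,0],"delta_rot": [0,0,0]},
  {"hand": -1,"dp": [0,0,0],"delta_rot": [0,0,0]},
  {"hand": -1,"dp": [0,0,0],"delta_rot": [0,0,0]},
])

```text
time_s: 7.3
ee_pos: [0.484, -0.1457, 0.1056]
tool_rot: [2.042, 2.387, -0.0]
force: [-0.7, -0.2, -1.3]
opening: -0.001
gripper_force: 0.0
```

```bash
python3 - <<'E'
from h import *
to(*A,.109)
a=cam('wrist')['color'][...,::-1]; b=cam('scene'); np.savez('s2.npz',**b)
c=cv2.resize(b['color'][150:250,90:223,::-1],(512,384),interpolation=2)
cv2.imwrite('pics/w1.png',cv2.resize(np.hstack([a,c]),(800,300)))
E
```

```text
t 7.3 ee [ 0.484  -0.1457  0.1056] yaw x 98.9 tilt [ 0. -0. -1.] q6 0.86 F [-0.74 -0.19 -1.33] open -0.0006138890913085156
tool delta mm [ 0.1  0.5 -3.4] total fraction [ 0.003  0.01  -0.068]
```

View pics/w1.png

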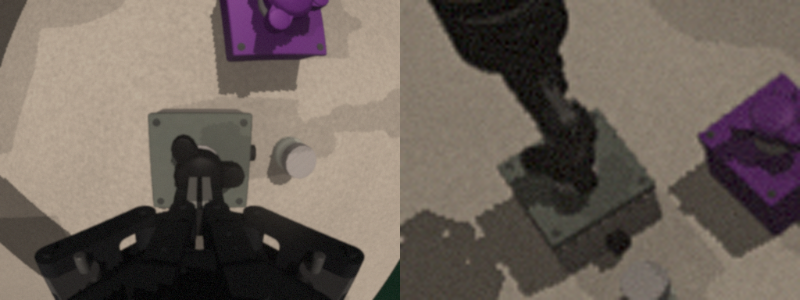

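The wrist view shows the shut fingers over the head (about (200,165)), and in the scene view they reach it. Whether it is down has to come from the lobe heights, so I'll check the depth.

```bash
python3 - <<'E'
from h import *
t=cam('top'); np.savez('t2.npz',**t)
for n in('scene.npz','s2.npz','top.npz','t2.npz'):
    P=cloud(dict(np.load(n))).reshape(-1,3)
    for k in range(3):
        a=np.radians(8.9+120*k); c=A+.027*np.array([np.cos(a),np.sin(a)])
        m=(np.hypot(*(P[:,:2]-c).T)<.006)&(P[:,2]<.13); print(n,k,m.sum(),np.percentile(P[m,2],[10,50,90]).round(4) if m.any() else '')
E
```

```text
scene.npz 0 40 [0.0596 0.0919 0.0955]
scene.npz 1 23 [0.0608 0.0934 0.0956]
scene.npz 2 32 [0.059  0.0619 0.0954]
s2.npz 0 40 [0.0599 0.0926 0.0951]
s2.npz 1 22 [0.0598 0.0936 0.0951]
s2.npz 2 29 [0.0588 0.092  0.0949]
top.npz 0 24 [0.0624 0.0945 0.0965]
top.npz 1 28 [0.0604 0.0941 0.0962]
top.npz 2 22 [0.093  0.0945 0.0961]
t2.npz 0 24 [0.0595 0.0942 0.0975]
t2.npz 1 28 [0.0601 0.0945 0.096 ]
t2.npz 2 0
```

Not pressed yet: the lobes are still at 0.095. I'll keep going down in small steps.

Request:
servo_tool([
  {"hand": -1,"dp": [0,0,0.01],"delta_rot": [0,0,0]},
  {"hand": -1,"dp": [0,0,0.01],"delta_rot": [0,0,0]},
  {"hand": -1,"dp": [0,0,0.01],"delta_rot": [0,0,0]},
  {"hand": -1,"dp": [0,0,0.01],"delta_rot": [0,0,0]},
  {"hand": -1,"dp": [0,0,0],"delta_rot": [0,0,0]},
  {"hand": -1,"dp": [0,0,0],"delta_rot": [0,0,0]},
  {"hand": -1,"dp": [0,0,0],"delta_rot": [0,0,0]},
  {"hand": -1,"dp": [0,0,0],"delta_rot": [0,0,0]},
])

```text
time_s: 8.25
ee_pos: [0.484, -0.1457, 0.1036]
tool_rot: [2.042, 2.387, -0.0]
force: [-0.3, 0.9, 0.7]
opening: 0.003
gripper_force: 0.0
```

Request:
servo_tool([
  {"hand": -1,"dp": [0,0,0.01],"delta_rot": [0,0,0]},
  {"hand": -1,"dp": [0,0,0.01],"delta_rot": [0,0,0]},
  {"hand": -1,"dp": [0,0,0.01],"delta_rot": [0,0,0]},
  {"hand": -1,"dp": [0,0,0.01],"delta_rot": [0,0,0]},
  {"hand": -1,"dp": [0,0,0.01],"delta_rot": [0,0,0]},
  {"hand": -1,"dp": [0,0,0.01],"delta_rot": [0,0,0]},
  {"hand": -1,"dp": [0,0,0],"delta_rot": [0,0,0]},
  {"hand": -1,"dp": [0,0,0],"delta_rot": [0,0,0]},
])

```text
time_s: 9.05
ee_pos: [0.484, -0.1457, 0.1006]
tool_rot: [2.042, 2.387, -0.0]
force: [0.7, 0.6, -0.6]
opening: 0.001
gripper_force: 0.0
```

```bash
python3 - <<'E'
from h import *
to(*A,.109)
b=cam('scene'); P=cloud(b)
cv2.imwrite('pics/s3.png',cv2.resize(b['color'][165:235,115:195,::-1],(800,700),interpolation=2)[:600])
q=np.hypot(P[...,0]-A[0],P[...,1]-A[1])
for lo in np.arange(.08,.135,.005):
    m=(q<.03)&(P[...,2]>=lo)&(P[...,2]<lo+.005); print(lo.round(3),m.sum(),P[m].min(0).round(4) if m.any() else'',P[m].max(0).round(4) if m.any() else '')
E
```

```text
t 9.05 ee [ 0.484  -0.1457  0.1006] yaw x 98.9 tilt [-0. -0. -1.] q6 0.86 F [ 0.67  0.59 -0.6 ] open 0.0009889486405167552
tool delta mm [ 0.1  0.5 -8.4] total fraction [ 0.002  0.01  -0.168]
0.08 20 [ 0.4766 -0.1743  0.0803] [ 0.5116 -0.1221  0.085 ]
0.085 19 [ 0.4737 -0.1753  0.0859] [ 0.5139 -0.1202  0.0899]
0.09 105 [ 0.4678 -0.1753  0.0901] [ 0.514  -0.1185  0.095 ]
0.095 142 [ 0.4699 -0.1742  0.095 ] [ 0.5139 -0.1197  0.0999]
0.1 4 [ 0.482  -0.1438  0.1002] [ 0.4885 -0.1379  0.1006]
0.105 0  
0.11 1 [ 0.4905 -0.1518  0.1129] [ 0.4905 -0.1518  0.1129]
0.115 8 [ 0.4821 -0.157   0.1151] [ 0.4959 -0.1355  0.1199]
0.12 12 [ 0.4884 -0.1559  0.1207] [ 0.4965 -0.1414  0.125 ]
0.125 7 [ 0.4821 -0.1571  0.1254] [ 0.4983 -0.1386  0.1298]
0.13 2 [ 0.4809 -0.1572  0.1304] [ 0.498  -0.1501  0.1329]
0.135 1 [ 0.4873 -0.1562  0.1368] [ 0.4873 -0.1562  0.1368]
```

View pics/s3.png

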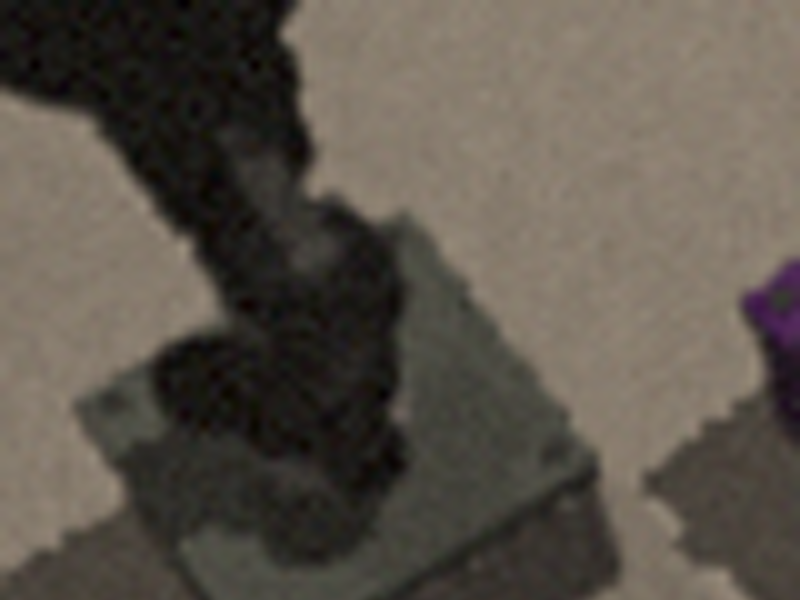

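The head is still up, and depth shows the tips several mm above it: finger points go down to about 0.113 and the head top is at 0.100. Continuing slowly down until force shows.

Request:
servo_tool([
  {"hand": -1,"dp": [0,0,0.01],"delta_rot": [0,0,0]},
  {"hand": -1,"dp": [0,0,0.01],"delta_rot": [0,0,0]},
  {"hand": -1,"dp": [0,0,0.01],"delta_rot": [0,0,0]},
  {"hand": -1,"dp": [0,0,0.01],"delta_rot": [0,0,0]},
  {"hand": -1,"dp": [0,0,0.01],"delta_rot": [0,0,0]},
  {"hand": -1,"dp": [0,0,0.01],"delta_rot": [0,0,0]},
  {"hand": -1,"dp": [0,0,0],"delta_rot": [0,0,0]},
  {"hand": -1,"dp": [0,0,0],"delta_rot": [0,0,0]},
])

```text
time_s: 9.9
ee_pos: [0.484, -0.1457, 0.0976]
tool_rot: [2.042, 2.387, -0.0]
force: [-0.0, 0.2, 0.1]
opening: -0.0
gripper_force: 0.0
```

```bash
cat >> h.py <<'E'
def lobes(n='scene'):
    P=cloud(cam(n)).reshape(-1,3)
    for k in range(3):
        a=np.radians(8.9+120*k); c=A+.027*np.array([np.cos(a),np.sin(a)])
        m=(np.hypot(*(P[:,:2]-c).T)<.006)&(P[:,2]<.11); print(n,k,m.sum(),np.percentile(P[m,2],[10,50,90]).round(4) if m.any() else '')
    m=(np.hypot(*(P[:,:2]-A).T)<.03)&(P[:,2]>.08)&(P[:,2]<.13); print(np.histogram(P[m,2],25,(.08,.13))[0])
E
python3 -c "
from h import *
to(*A,.109);lobes()"
```

```text
t 9.9 ee [ 0.484  -0.1457  0.0976] yaw x 98.9 tilt [ 0. -0. -1.] q6 0.86 F [-0.    0.2   0.13] open -0.00033339340821420297
tool delta mm [  0.1   0.5 -11.4] total fraction [ 0.002  0.01  -0.228]
scene 0 35 [0.0591 0.0916 0.0957]
scene 1 10 [0.0604 0.0611 0.0947]
scene 2 31 [0.0598 0.0931 0.0956]
[ 3  5 12 11  5 21 50 61 67 29  4  0  0  0  0  1  3  3  4  2  6  5  4  0
  1]
```

```bash
python3 - <<'E'
from h import *
for n in('scene','top'):
    P=cloud(cam(n)); m=(np.hypot(P[...,0]-A[0],P[...,1]-A[1])<.1)&(P[...,2]>.102)&(P[...,2]<.19)
    Q=P[m]
    for lo in np.arange(.1,.19,.01):
        s=Q[(Q[:,2]>=lo)&(Q[:,2]<lo+.01)]
        if len(s): print(n,lo.round(2),len(s),np.median(s,0).round(3),s[:,:2].min(0).round(3),s[:,:2].max(0).round(3))
w=cam('wrist'); cv2.imwrite('pics/w2.png',cv2.resize(w['color'][120:384,100:420,::-1],(720,594))); np.savez('w2.npz',**w); print(w['f'],w['wfc'].round(3),w['cx'],w['cy'])
E
```

```text
scene 0.1 1 [ 0.49  -0.153  0.109] [ 0.49  -0.153] [ 0.49  -0.153]
scene 0.11 11 [ 0.491 -0.152  0.116] [ 0.482 -0.157] [ 0.496 -0.134]
scene 0.12 18 [ 0.496 -0.149  0.122] [ 0.481 -0.157] [ 0.498 -0.137]
scene 0.13 2 [ 0.489 -0.156  0.136] [ 0.487 -0.156] [ 0.491 -0.155]
scene 0.14 1 [ 0.481 -0.157  0.141] [ 0.481 -0.157] [ 0.481 -0.157]
scene 0.15 11 [ 0.498 -0.153  0.158] [ 0.491 -0.157] [ 0.513 -0.147]
scene 0.16 20 [ 0.499 -0.152  0.163] [ 0.493 -0.155] [ 0.519 -0.132]
scene 0.17 33 [ 0.5   -0.151  0.176] [ 0.472 -0.165] [ 0.53  -0.127]
scene 0.18 19 [ 0.501 -0.156  0.186] [ 0.472 -0.165] [ 0.541 -0.126]
top 0.11 8 [ 0.481 -0.135  0.116] [ 0.47 -0.14] [ 0.49  -0.133]
top 0.12 17 [ 0.484 -0.136  0.124] [ 0.47  -0.141] [ 0.495 -0.133]
top 0.13 11 [ 0.481 -0.135  0.132] [ 0.47 -0.14] [ 0.488 -0.133]
top 0.14 8 [ 0.481 -0.134  0.145] [ 0.471 -0.135] [ 0.487 -0.133]
top 0.15 20 [ 0.477 -0.134  0.157] [ 0.452 -0.15 ] [ 0.503 -0.13 ]
top 0.16 48 [ 0.505 -0.135  0.165] [ 0.441 -0.147] [ 0.524 -0.127]
top 0.17 48 [ 0.461 -0.137  0.176] [ 0.435 -0.145] [ 0.527 -0.126]
top 0.18 52 [ 0.518 -0.134  0.185] [ 0.429 -0.148] [ 0.538 -0.124]
297.3186396354542 [[ 0.988  0.15   0.04   0.475]
 [ 0.155 -0.954 -0.258 -0.079]
 [-0.001  0.261 -0.965  0.25 ]
 [ 0.     0.     0.     1.   ]] 254.9191892936353 192.06324470379948
```

View pics/w2.png

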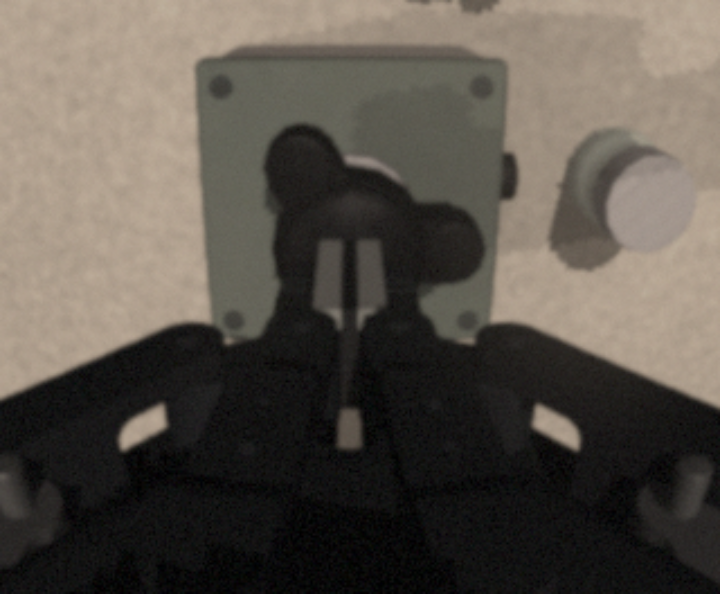

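The tip ends at crop (350,240), a ray height of about 0.109 at the pads' near face. That matches depth, so the tips are well above the head and really ~11 mm behind the TCP. Continuing down with force checks.

Request:
servo_tool([
  {"hand": -1,"dp": [0,0,0.02],"delta_rot": [0,0,0]},
  {"hand": -1,"dp": [0,0,0.02],"delta_rot": [0,0,0]},
  {"hand": -1,"dp": [0,0,0.02],"delta_rot": [0,0,0]},
  {"hand": -1,"dp": [0,0,0.02],"delta_rot": [0,0,0]},
  {"hand": -1,"dp": [0,0,0.02],"delta_rot": [0,0,0]},
  {"hand": -1,"dp": [0,0,0.02],"delta_rot": [0,0,0]},
  {"hand": -1,"dp": [0,0,0],"delta_rot": [0,0,0]},
  {"hand": -1,"dp": [0,0,0],"delta_rot": [0,0,0]},
])

```text
time_s: 10.9
ee_pos: [0.484, -0.1457, 0.0916]
tool_rot: [2.042, 2.387, -0.0]
force: [-0.1, -0.5, -0.1]
opening: 0.002
gripper_force: 0.0
```

```bash
python3 - <<'E'
from h import *
to(*A,.109);lobes()
w=cam('wrist'); print(w['z_map'][190:290:4,250].round(3), w['z_map'][190:290:4,255].round(3), w['z_map'][190:290:4,262].round(3))
E
```

```text
t 10.9 ee [ 0.484  -0.1457  0.0916] yaw x 98.9 tilt [-0. -0. -1.] q6 0.86 F [-0.1  -0.48 -0.12] open 0.001812671935299229
tool delta mm [  0.1   0.5 -17.4] total fraction [ 0.002  0.01  -0.349]
scene 0 37 [0.059  0.093  0.0954]
scene 1 8 [0.0583 0.0597 0.0615]
scene 2 33 [0.0592 0.0924 0.0958]
[ 4  8  9  6 10 18 49 61 53 23  4  0  2  2  1  4  7  6  2  2  2  0  1  0
  1]
[0.171 0.163 0.159 0.158 0.158 0.158 0.156 0.157 0.158 0.149 0.143 0.139
 0.134 0.129 0.126 0.123 0.119 0.116 0.116 0.108 0.109 0.108 0.107 0.108
 0.109] [0.19  0.185 0.165 0.159 0.159 0.157 0.156 0.157 0.157 0.149 0.142 0.138
 0.134 0.131 0.127 0.122 0.119 0.116 0.115 0.117 0.117 0.118 0.119 0.12
 0.12 ] [0.19  0.185 0.168 0.16  0.158 0.158 0.157 0.157 0.158 0.147 0.142 0.137
 0.134 0.13  0.126 0.123 0.119 0.117 0.11  0.108 0.104 0.102 0.102 0.102
 0.108]
```

The tip is at about 0.104 with the TCP at 0.0916, so contact is expected at a TCP of about 0.086. Continuing.

Request:
servo_tool([
  {"hand": -1,"dp": [0,0,0.02],"delta_rot": [0,0,0]},
  {"hand": -1,"dp": [0,0,0.02],"delta_rot": [0,0,0]},
  {"hand": -1,"dp": [0,0,0.02],"delta_rot": [0,0,0]},
  {"hand": -1,"dp": [0,0,0.02],"delta_rot": [0,0,0]},
  {"hand": -1,"dp": [0,0,0.02],"delta_rot": [0,0,0]},
  {"hand": -1,"dp": [0,0,0.02],"delta_rot": [0,0,0]},
  {"hand": -1,"dp": [0,0,0.02],"delta_rot": [0,0,0]},
  {"hand": -1,"dp": [0,0,0],"delta_rot": [0,0,0]},
])

```text
time_s: 11.8
ee_pos: [0.4842, -0.1458, 0.0851]
tool_rot: [2.042, 2.387, -0.0]
force: [-0.9, 0.9, 5.7]
opening: 0.0
gripper_force: 2.8
```

Contact at 5.7 N. Now pressing.

Request:
servo_tool([
  {"hand": -1,"dp": [0,0,0.02],"delta_rot": [0,0,0]},
  {"hand": -1,"dp": [0,0,0.02],"delta_rot": [0,0,0]},
  {"hand": -1,"dp": [0,0,0.02],"delta_rot": [0,0,0]},
  {"hand": -1,"dp": [0,0,0.02],"delta_rot": [0,0,0]},
  {"hand": -1,"dp": [0,0,0.02],"delta_rot": [0,0,0]},
  {"hand": -1,"dp": [0,0,0.02],"delta_rot": [0,0,0]},
  {"hand": -1,"dp": [0,0,0.02],"delta_rot": [0,0,0]},
  {"hand": -1,"dp": [0,0,0],"delta_rot": [0,0,0]},
])

```text
time_s: 12.6
ee_pos: [0.4843, -0.1459, 0.0796]
tool_rot: [2.041, 2.386, -0.0]
force: [-7.0, 4.1, 18.9]
opening: 0.002
gripper_force: 9.7
```

```bash
python3 -c "
from h import *
lobes();to(*A,.0796)"
```

```text
scene 0 33 [0.0592 0.0853 0.0874]
scene 1 4 [0.0602 0.0609 0.079 ]
scene 2 26 [0.0595 0.0859 0.0874]
[12 19 43 66 42 15  2  0  4  0  3  6  4  2  0  1  1  0  0  1  1  0  0  0
  0]
t 12.65 ee [ 0.4843 -0.1459  0.0796] yaw x 98.9 tilt [ 0.001 -0.001 -1.   ] q6 0.86 F [-7.5   4.66 20.25] open -0.0014932611025744095
tool delta mm [ 0.3  0.3 -0. ] total fraction [ 0.007  0.005 -0.001]
```

The lobes now read 0.0855–0.087, about 8 mm lower, so it is pressed fully in. Lifting off, then over to the + side of lobe 0.

Request:
servo_tool([
  {"hand": -1,"dp": [0,0,0],"delta_rot": [0,0,0]},
  {"hand": -1,"dp": [0,0,-0.06],"delta_rot": [0,0,0]},
  {"hand": -1,"dp": [0,0,-0.14],"delta_rot": [0,0,0]},
  {"hand": -1,"dp": [0,0,-0.1],"delta_rot": [0,0,0]},
  {"hand": -1,"dp": [0,0,-0.1],"delta_rot": [0,0,0]},
  {"hand": -1,"dp": [0,0,-0.1],"delta_rot": [0,0,0]},
  {"hand": -1,"dp": [0,0,0],"delta_rot": [0,0,0]},
  {"hand": -1,"dp": [0,0,0],"delta_rot": [0,0,0]},
])

```text
time_s: 13.45
ee_pos: [0.484, -0.1457, 0.1026]
tool_rot: [2.042, 2.387, -0.0]
force: [0.3, 0.1, 0.3]
opening: 0.0
gripper_force: 0.0
```

Request:
servo_tool([
  {"hand": -1,"dp": [0.1,0.14,0],"delta_rot": [0,0,0]},
  {"hand": -1,"dp": [0.1,0.14,0],"delta_rot": [0,0,0]},
  {"hand": -1,"dp": [0.1,0.14,0],"delta_rot": [0,0,0]},
  {"hand": -1,"dp": [0.1,0.14,0],"delta_rot": [0,0,0]},
  {"hand": -1,"dp": [0.14,0.12,0],"delta_rot": [0,0,0]},
  {"hand": -1,"dp": [0,0,0],"delta_rot": [0,0,0]},
  {"hand": -1,"dp": [0,0,0],"delta_rot": [0,0,0]},
  {"hand": -1,"dp": [0,0,0],"delta_rot": [0,0,0]},
])

```text
time_s: 14.25
ee_pos: [0.5133, -0.1139, 0.1026]
tool_rot: [2.042, 2.387, -0.0]
force: [0.1, 0.0, 0.4]
opening: -0.002
gripper_force: 0.0
```

```bash
python3 -c "
from h import *
lobes();to(.5140,-.1136,.0635)"
```

```text
scene 0 31 [0.0595 0.085  0.0876]
scene 1 12 [0.0848 0.087  0.0884]
scene 2 26 [0.06   0.086  0.0875]
[ 7 19 55 88 79 46  5  0  0  0  0  0  0  0  0  0  0  0  0  0  0  0  0  0
  0]
t 14.3 ee [ 0.5133 -0.1139  0.1026] yaw x 98.9 tilt [-0. -0. -1.] q6 0.95 F [-0.07  0.75  0.7 ] open -0.0022700978787869885
tool delta mm [ 0.2  0.8 39.1] total fraction [0.005 0.015 0.782]
```

Latched. Lowering beside the lobe.

Request:
servo_tool([
  {"hand": -1,"dp": [0,0.02,0.11],"delta_rot": [0,0,0]},
  {"hand": -1,"dp": [0,0,0.11],"delta_rot": [0,0,0]},
  {"hand": -1,"dp": [0,0,0.11],"delta_rot": [0,0,0]},
  {"hand": -1,"dp": [0,0,0.11],"delta_rot": [0,0,0]},
  {"hand": -1,"dp": [0,0,0.11],"delta_rot": [0,0,0]},
  {"hand": -1,"dp": [0,0,0.11],"delta_rot": [0,0,0]},
  {"hand": -1,"dp": [0,0,0.11],"delta_rot": [0,0,0]},
  {"hand": -1,"dp": [0,0,0],"delta_rot": [0,0,0]},
])

```text
time_s: 15.1
ee_pos: [0.5139, -0.1133, 0.0631]
tool_rot: [-2.041, -2.386, 0.001]
force: [0.4, -0.1, 0.7]
opening: 0.002
gripper_force: 0.0
```

```bash
python3 -c "
from h import *
to(.5140,-.1136,.0635)
d=cam('wrist'); cv2.imwrite('pics/w3.png',cv2.resize(d['color'][100:300,120:400,::-1],(700,500)))"
```

```text
t 15.1 ee [ 0.5139 -0.1133  0.0631] yaw x 98.9 tilt [-0.001  0.001 -1.   ] q6 0.95 F [ 0.41 -0.15  0.66] open 0.002221324901127606
tool delta mm [-0.3  0.1 -0.4] total fraction [-0.006  0.002 -0.008]
```

View pics/w3.png

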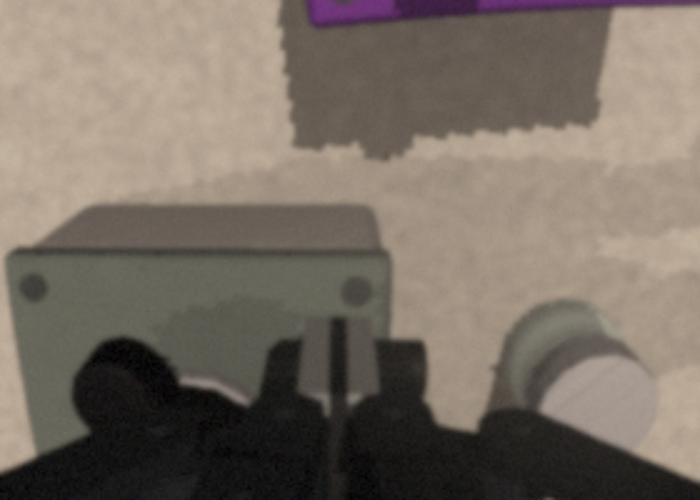

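The fingers (tip around (338,320)) stand beside lobe 0 clear of everything, with no contact force. Now arcing clockwise around the button axis.

Request:
servo_tool([
  {"hand": -1,"dp": [-0.1,0,0],"delta_rot": [0,0,0]},
  {"hand": -1,"dp": [-0.036,0.022,0],"delta_rot": [0,0,0.5]},
  {"hand": -1,"dp": [-0.036,0.022,0],"delta_rot": [0,0,0.5]},
  {"hand": -1,"dp": [-0.036,0.022,0],"delta_rot": [0,0,0.5]},
  {"hand": -1,"dp": [-0.036,0.022,0],"delta_rot": [0,0,0.5]},
  {"hand": -1,"dp": [-0.036,0.022,0],"delta_rot": [0,0,0.5]},
  {"hand": -1,"dp": [-0.036,0.022,0],"delta_rot": [0,0,0.5]},
  {"hand": -1,"dp": [-0.036,0.022,0],"delta_rot": [0,0,0.5]},
])

```text
time_s: 15.95
ee_pos: [0.5231, -0.1314, 0.0645]
tool_rot: [2.445, 1.972, 0.001]
force: [-0.8, 0.8, 0.7]
opening: -0.002
gripper_force: 0.6
```

```bash
cat >> h.py <<'E'
def tw():
    s=status.get_state(); M=R.from_rotvec(s['tool_rot']).as_matrix(); q=s['ee_pos'].copy(); q[:2]-=A; print('local x,y mm',(M.T@q)[:2]*1000,'turned',98.9-np.degrees(np.arctan2(M[1,0],M[0,0])),'F',s['force'].round(1),'z',s['ee_pos'][2].round(4))
    P=cloud(cam('scene')).reshape(-1,3); q=P[:,:2]-A; r=np.hypot(*q.T); m=(r>.025)&(r<.034)&(P[:,2]>.075)&(P[:,2]<.099)
    a=np.degrees(np.arctan2(q[m,1],q[m,0])); print('ang hist',np.histogram(a,36,(-180,180))[0]); print('z hist 80..104',np.histogram(P[(r<.033),2],12,(.08,.104))[0])
E
python3 -c "
from h import *
tw()"
```

```text
local x,y mm [21.98985701 34.81992021] turned 21.108675923792234 F [-0.8  0.8  0.7] z 0.0645
ang hist [ 0  0  0  4  4  6 12  5  0  0  0  0  0  0  0  4  7  1  0  0  0  0  0  0
  0  0  0  0  0  0  0  0  0  0  0  0]
z hist 80..104 [ 5 12 29 50 30  8  1  0  0  0  0  0]
```

Pushing, with the lobes turned about 10°. Continuing.

Request:
servo_tool([
  {"hand": -1,"dp": [-0.036,0.022,0],"delta_rot": [0,0,0.5]},
  {"hand": -1,"dp": [-0.036,0.022,0],"delta_rot": [0,0,0.5]},
  {"hand": -1,"dp": [-0.036,0.022,0],"delta_rot": [0,0,0.5]},
  {"hand": -1,"dp": [-0.036,0.022,0],"delta_rot": [0,0,0.5]},
  {"hand": -1,"dp": [-0.036,0.022,0],"delta_rot": [0,0,0.5]},
  {"hand": -1,"dp": [-0.036,0.022,0],"delta_rot": [0,0,0.5]},
  {"hand": -1,"dp": [-0.036,0.022,0],"delta_rot": [0,0,0.5]},
  {"hand": -1,"dp": [-0.036,0.022,0],"delta_rot": [0,0,0.5]},
])

```text
time_s: 16.8
ee_pos: [0.5259, -0.1477, 0.0646]
tool_rot: [2.801, 1.423, 0.002]
force: [1.4, 1.9, 1.7]
opening: -0.002
gripper_force: 1.3
```

```bash
python3 -c "
from h import *
tw()"
```

```text
local x,y mm [22.70769882 34.81678377] turned 45.036239518159746 F [1.4 1.9 1.7] z 0.0646
ang hist [ 0  0  0  0  0  0  0  0  0  0  0  0  0  1  0  0  0  0  0  0  0  0  0  0
  0 10 10  3  0  0  0  0  0  0  0  0]
z hist 80..104 [3 2 9 9 2 0 0 0 0 0 0 0]
```

Request:
servo_tool([
  {"hand": -1,"dp": [-0.036,0.022,0],"delta_rot": [0,0,0.5]},
  {"hand": -1,"dp": [-0.036,0.022,0],"delta_rot": [0,0,0.5]},
  {"hand": -1,"dp": [-0.036,0.022,0],"delta_rot": [0,0,0.5]},
  {"hand": -1,"dp": [-0.036,0.022,0],"delta_rot": [0,0,0.5]},
  {"hand": -1,"dp": [-0.036,0.022,0],"delta_rot": [0,0,0.5]},
  {"hand": -1,"dp": [0,0,0],"delta_rot": [0,0,0]},
  {"hand": -1,"dp": [0,0,0],"delta_rot": [0,0,0]},
  {"hand": -1,"dp": [0,0,0],"delta_rot": [0,0,0]},
])

```text
time_s: 17.65
ee_pos: [0.5242, -0.1582, 0.0646]
tool_rot: [2.96, 1.049, 0.002]
force: [5.2, 0.7, 2.1]
opening: 0.002
gripper_force: 2.5
```

```bash
python3 -c "
from h import *
tw()"
```

```text
local x,y mm [22.86430608 34.94349711] turned 59.88295776333403 F [5.2 0.7 2.1] z 0.0646
ang hist [ 0  0  0  0  0  0  0  0  0  0  0  0  0  0  0  0  0  0  0  0  0  0  0  1
 15  7  7  1  0  0  0  0  0  0  0  0]
z hist 80..104 [ 6  5 11 23 11  0  0  0  0  0  0  0]
```

Request:
servo_tool([
  {"hand": -1,"dp": [-0.036,0.022,0],"delta_rot": [0,0,0.5]},
  {"hand": -1,"dp": [-0.036,0.022,0],"delta_rot": [0,0,0.5]},
  {"hand": -1,"dp": [-0.036,0.022,0],"delta_rot": [0,0,0.5]},
  {"hand": -1,"dp": [0,0,0],"delta_rot": [0,0,0]},
  {"hand": -1,"dp": [0,0,0],"delta_rot": [0,0,0]},
  {"hand": -1,"dp": [0,0,0],"delta_rot": [0,0,0]},
  {"hand": -1,"dp": [0,0,0],"delta_rot": [0,0,0]},
  {"hand": -1,"dp": [0,0,0],"delta_rot": [0,0,0]},
])

```text
time_s: 18.5
ee_pos: [0.5219, -0.1642, 0.0647]
tool_rot: [3.033, 0.812, 0.003]
force: [5.0, 0.7, 3.7]
opening: -0.001
gripper_force: 2.9
```

```bash
python3 -c "
from h import *
tw()"
```

```text
local x,y mm [23.14445324 34.96403862] turned 68.91416215319673 F [5.  0.7 3.7] z 0.0647
ang hist [ 0  0  0  0  0  0  0  0  0  0  0  0  0  0  0  0  0  0  0  0  0  0  3 12
 13  5  3  0  0  0  0  0  0  0  0  0]
z hist 80..104 [11  8 15 34 12  0  1  0  0  0  0  0]
```

The head presses the finger upward with 3.7 N, so friction is holding it down. I'll raise the finger 10 mm along with the head.

Request:
servo_tool([
  {"hand": -1,"dp": [0,0,-0.04],"delta_rot": [0,0,0]},
  {"hand": -1,"dp": [0,0,-0.04],"delta_rot": [0,0,0]},
  {"hand": -1,"dp": [0,0,-0.04],"delta_rot": [0,0,0]},
  {"hand": -1,"dp": [0,0,-0.04],"delta_rot": [0,0,0]},
  {"hand": -1,"dp": [0,0,-0.04],"delta_rot": [0,0,0]},
  {"hand": -1,"dp": [0,0,0],"delta_rot": [0,0,0]},
  {"hand": -1,"dp": [0,0,0],"delta_rot": [0,0,0]},
  {"hand": -1,"dp": [0,0,0],"delta_rot": [0,0,0]},
])

```text
time_s: 19.35
ee_pos: [0.5215, -0.1639, 0.0739]
tool_rot: [3.034, 0.813, 0.001]
force: [8.0, 0.8, -1.1]
opening: 0.0
gripper_force: 3.3
```

```bash
python3 -c "
from h import *
tw()"
```

```text
local x,y mm [22.94636705 34.45475659] turned 68.91220287114494 F [ 8.   0.8 -1.1] z 0.0739
ang hist [ 0  0  0  0  0  0  0  0  0  0  0  0  0  0  0  0  0  0  0  0  0  0  3 14
 14  5  3  0  0  0  0  0  0  0  0  0]
z hist 80..104 [ 5  6  6  5  8 11 19 32 12  1  0  0]
```

Popped up (head top at about 0.097). Withdrawing radially outward, then up.

Request:
servo_tool([
  {"hand": -1,"dp": [0.06,0.1,0],"delta_rot": [0,0,0]},
  {"hand": -1,"dp": [0.06,0.16,0],"delta_rot": [0,0,0]},
  {"hand": -1,"dp": [0,0.2,0],"delta_rot": [0,0,0]},
  {"hand": -1,"dp": [0,0.2,0],"delta_rot": [0,0,0]},
  {"hand": -1,"dp": [0,0,-0.2],"delta_rot": [0,0,0]},
  {"hand": -1,"dp": [0,0,-0.4],"delta_rot": [0,0,0]},
  {"hand": -1,"dp": [0,0,-0.4],"delta_rot": [0,0,0]},
  {"hand": -1,"dp": [0,0,-0.4],"delta_rot": [0,0,0]},
])

```text
time_s: 20.2
ee_pos: [0.5425, -0.1895, 0.1455]
tool_rot: [3.035, 0.81, -0.0]
force: [0.2, -0.9, 0.6]
opening: -0.002
gripper_force: 0.0
```

Request:
servo_tool([
  {"hand": -1,"dp": [0,0,-0.4],"delta_rot": [0,0,0]},
  {"hand": -1,"dp": [0,0,-0.2],"delta_rot": [0,0,0]},
  {"hand": -1,"dp": [0,0,0],"delta_rot": [0,0,0]},
  {"hand": -1,"dp": [0,0,0],"delta_rot": [0,0,0]},
  {"hand": -1,"dp": [0,0,0],"delta_rot": [0,0,0]},
  {"hand": -1,"dp": [0,0,0],"delta_rot": [0,0,0]},
  {"hand": -1,"dp": [0,0,0],"delta_rot": [0,0,0]},
  {"hand": -1,"dp": [0,0,0],"delta_rot": [0,0,0]},
])

```text
time_s: 21.0
ee_pos: [0.5425, -0.1893, 0.1737]
tool_rot: [-3.035, -0.811, 0.001]
force: [-0.5, 0.2, 0.7]
opening: 0.001
gripper_force: 0.0
```

```bash
python3 -c "
from h import *
tw();lobes()
d=cam('top');P=cloud(d);print(P[188,359],P[190,241])
cv2.imwrite('pics/end.png',d['color'][...,::-1])"
```

```text
local x,y mm [28.35792306 66.8048259 ] turned 68.99027464497382 F [-0.5  0.2  0.7] z 0.1737
ang hist [ 0  0  0  0  0  5  6 10 17  0  0  0  0  0  0  0  2 14 13 10  7  0  0  0
  0  0  0  0  0 10  5  8  4  0  0  0]
z hist 80..104 [ 7 12  9 11 11 16 79 91 83 53  7  0]
scene 0 41 [0.0597 0.0921 0.0952]
scene 1 23 [0.0601 0.0938 0.0957]
scene 2 31 [0.0597 0.0932 0.0956]
[ 6  5 12  9 10 16 59 93 78 47  8  0  0  0  0  0  0  0  0  0  0  0  0  0
  0]
[ 0.58696905 -0.13296865  0.04536392] [0.58323167 0.15689401 0.09799393]
```

View pics/end.png

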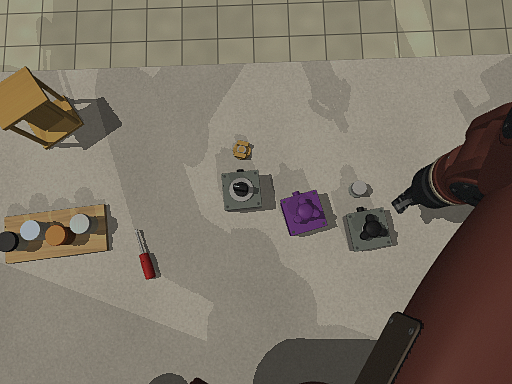

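The button at (371,229) is up and back at its rest angle. The jar, knob, holder and screwdriver haven't moved, and the gripper at (403,203) is clear of everything.

```bash
python3 -c "
from h import *
print(ticket.finish_job())"
```

```text
the job is handed in; nothing more can be done
None
```

The stop button was pressed until it latched, twisted clockwise until it popped up, and is back at rest fully up with nothing else moved; I handed the job in after about 21 s, and no verdict came back.

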